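Hang the rinsed wire baskets nested on the drying hook

ROBOT

A 6-joint arm with a two-finger parallel gripper is mounted at the origin on the work surface; the furniture and walls round the work are solid. World frame = base frame: x ahead of the robot, y to its left, z up, the work surface at z = 0. Lengths are in m, angles in rad, forces in N, time in s.
With the tool pointing down it reaches from about 0.35 to 0.975 m from the base axis. Payload 4.9 kg.
Tool frame: the origin (TCP) lies at the very end of the fingers, on their centre line; the grasp point (between the pads) lies manip.grip_point_offset behind it (manip.grip_point_offset is the distance from the TCP to the grasp point, in m); z points along the fingers, y is the line along which they close (so a half turn about z gives the same grasp; the last joint's range is limited). The gripper opens to 85 mm and grips with 20 to 120 N. Pads are 22 mm wide; open, the fingers measure 114 mm over their backs; the gripper's body (76 mm by 85 mm) begins 54 mm behind the grasp point. The pads swing forward as they close: fully open they stand 13 mm farther back than shut.
Start: joints at [1.131, 0.053, 1.613, -0, 1.476, -0.119], TCP at [0.197, 0.593, 0.231] pointing down, gripper open.
Joint ranges: [-3.01, 3.01], [-1.01, 2.22], [0.06, 2.58], [-1.02, 4.17], [0.09, 2.62], [-3.14, 3.14]. Speed limits (rad/s): [2.57, 2.57, 3.14, 3.14, 3.14, 3.14].

INTERFACE

Orientations are given as a unit quaternion [w, x, y, z].
In Python, from plant import manip gives the robot as it stands.
- The arm moves only by the shell command python3 -m crank 'ROWS' [OPENING]. ROWS is JSON, a list of rows, each an object of numbers: "x", "y", "z": the shift along the tool's x, y, z in cm; "turn": the turn about the tool's z in rad. In form: [{"x": .., "y": .., "z": .., "turn": ..}, ...]. A call has 1 to 5 rows; each row shifts and turns the commanded pose from where the row before left it, along the tool's axes as they then stand; what a row does not reach is not made up. A row lasts 1/10 s, in which the tool goes at most 50 mm and 8.59 degrees, less where a joint would pass 70% of its speed; a pose out of reach is approached as far as the arm can. A call with a gripper value outside its range is refused whole. OPENING is the opening in per cent of the stroke, from 0 (shut) to 100 (fully open), set as the call begins (- or left out, the last holds). The fingers move at their own pace and stop on an object; the grip force is fixed at half the most. Time passes only in rows, so rows that do not move let the fingers close. It gives the time, the measured TCP pose, the force, the opening and the grip force at its end, in the units of the state.
- manip.state(): the state, without advancing time (a new reading comes with each control period).
- manip.grab_frame(name): name is "side" or "top" or "wrist"; returns (picture, depth): 384x512x3 uint8, red, green, blue; 384x512 float32, m along the optical axis (not along the pixel's ray), 0 where there is no reading.
- manip.camera_model(name): a dict with "mtx" (3x3 intrinsics, pixels), "world_to_cam" (4x4, takes a point from world to camera coordinates). Camera axes: x right, y down, z forward; pixel columns grow to the right and rows downward; lengths in m; the calibration is good to about 2 mm. A picture is of the moment at which its call begins: read the wrist's pose just before it. camera_model takes no time and is no camera call; for the wrist camera it gives the pose at the moment of the call.
- manip.job_done(): hands the job in; it is judged then, once.
The state is a dict: "time": time; "joint_pos": joint angles; "joint_vel": joint speeds; "joint_efforts": joint torques, N m; "tool_pos": TCP position; "tool_rot": TCP orientation; "contact_force": force on the tool from outside, world axes, zero at the start; "ft_torque": the same for the moment, N m; "gripper_width": opening from 0.0 (shut) to 1.0 (fully open); "grasp_force": force on a finger pad.
Only numpy, scipy, OpenCV 4.12 (cv2) and the standard library are available. Lean on these libraries where they do the work, as an engineer would, in place of code of your own. Each camera call takes 0.05 s, during which the arm holds its last target. There are 200 camera calls.

TASK

Hang the three wire cleaning baskets on the one hook of the drying stand so that they nest: the large one first, pushed right back, then the medium one inside it, then the small one inside that, each hanging by its own handle loop from the hook and let go before the next. Ease them on and into each other gently and let go only when the hook has taken the weight, since thin wire bends and must not be dropped or forced, and leave the other things on the bench where they are.

Things in the scene. Friction and masses are not known exactly. Their poses are not given: they have to be found in the camera images.
- stand_foot (a point): Point on the bench straight below the root of the drying stand's hook arm (front of its round shoulder, x = 0); z up, the arm points along -x. Arm: round bar 8 mm thick, rising 2.3 mm per 10 mm outwards; its upturned end, x = -32 to -41 mm, tops out 16 mm over the bar's top at the root. Height NOT given: the bar's top at the root is clamped anywhere 145 to 190 mm above the bench; see it or feel it.
- stand: Fixed drying stand, same frame as stand_foot. Foot: drip tray 135 x 120 mm, 11 mm high, x -90 to 45. Rod 12 mm at x = 22 carries the arm; nothing rises over 16 mm above the bar's top. A wire rest 75 mm wide, front at x = -4, 31 to 106 mm below the bar's top, holds a hung basket's back upright. The arm is springy (1 mm per 4 N); over 12 N between a basket and the stand or the next basket bends wire.
- basket_large_grip (a point): Centre of the large basket's black flat grip, 10 mm thick (its x), 34 wide (y), 22 tall (z up), 150 mm above the underside. Below it a thin stem, then the pointed hanging loop of 5 mm wire in the same y-z plane, clear opening 35 wide, 80 tall; its peak's underside, which sits on the arm, is 35.5 mm below this point. The body lies to -x of it. Pushed back on the arm it stands at x = -6 of the stand.
- basket_large: The large wire basket (largest body, shortest handle), about 200 g, upright on the bench at the start. Origin under the centre of its body, z up, +x to the rear wall, in whose plane the handle stands. Body 86 (x) x 92 (y) mm outside, 32 deep, wall 3, open top, round rim wire 1 mm proud; 161 tall in all, grip at x = +41.5.
- basket_medium_grip (a point): Centre of the medium basket's black flat grip, 10 mm thick (its x), 34 wide (y), 22 tall (z up), 171 mm above the underside. Below it a thin stem, then the pointed hanging loop of 5 mm wire in the same y-z plane, clear opening 35 wide, 73 tall; its peak's underside, which sits on the arm, is 63.5 mm below this point. The body lies to -x of it. Hung, it stands 5-12 mm in front of (-x) and about 29 mm above the larger one's grip.
- basket_medium: The medium wire basket (middle body, middle handle), about 160 g, upright on the bench at the start. Origin under the centre of its body, z up, +x to the rear wall, in whose plane the handle stands. Body 66 (x) x 80 (y) mm outside, 32 deep, wall 3, open top, round rim wire 1 mm proud; 182 tall in all, grip at x = +31.5. In the next larger basket it has 2.6 mm play to each side; lower it with its grip 6-14 mm in front of that one's; hung, its floor is 7 mm above that one's.
- basket_small_grip (a point): Centre of the small basket's black flat grip, 10 mm thick (its x), 34 wide (y), 22 tall (z up), 192 mm above the underside. Below it a thin stem, then the pointed hanging loop of 5 mm wire in the same y-z plane, clear opening 35 wide, 66 tall; its peak's underside, which sits on the arm, is 91.5 mm below this point. The body lies to -x of it. Hung, it stands 5-12 mm in front of (-x) and about 29 mm above the larger one's grip.
- basket_small: The small wire basket (smallest body, longest handle), about 130 g, upright on the bench at the start. Origin under the centre of its body, z up, +x to the rear wall, in whose plane the handle stands. Body 46 (x) x 68 (y) mm outside, 32 deep, wall 3, open top, round rim wire 1 mm proud; 203 tall in all, grip at x = +21.5. In the next larger basket it has 2.6 mm play to each side; lower it with its grip 6-14 mm in front of that one's; hung, its floor is 7 mm above that one's.
- jar_burs: Small brown jar with a black cap, 40 mm across, 60 mm tall, standing. Origin under its centre. A bystander: leave it.
- wax_tin: Round flat tin, 64 mm across, 20 mm tall. Origin under its centre. A bystander: leave it.
- copper_tray: Small open copper tray, 45 x 62 x 15 mm. Origin under its centre. A bystander: leave it.
- pliers_1: Small pliers with red grips lying flat, 72 x 130 x 12 mm, long side along its y. Origin under its centre. A bystander: leave it.
- tweezers: Steel tweezers lying flat, 14 x 152 x 8 mm, long side along its y. Origin under its centre. A bystander: leave it.
- snips: Small snips with orange-red grips lying flat, 62 x 131 x 12 mm, long side along its y. Origin under its centre. A bystander: leave it.
Things that resemble listed ones, but are neither listed nor needed, are in the scene too. What is shaped like the basket_small but green is not meant.

How it is judged:
By the outcome, as a careful person would: the job done as asked, in the order asked, and still so for the second after the job is handed in, with the robot touching nothing.
It also fails if it takes over 70 s, if anything falls off the work surface, if the arm or the gripper's body presses on something with over 40 N, if the wrist force passes 120 N, or if a joint passes its speed limit or range.

## Working session

There is one attempt and no reset: what is moved stays moved. The work goes in short steps, Python scripts to look and compute and a shell command to move; the robot and the scene stay as the last step left them, time stands still between calls to the robot, and variables do not carry over. Pictures are saved under pics/ and viewed, at most 10 in all, crops included, and the job is handed in when it is done.

```bash
ls; mkdir -p pics
cat > h.py <<'E'
import numpy as np, cv2
from plant import manip
def grab(n):
    m=manip.camera_model(n); p,d=manip.grab_frame(n)
    np.savez(''+n+'.npz',p=p,d=d,K=m['mtx'],T=m['world_to_cam']); return p,d
def load(n):
    z=np.load(''+n+'.npz'); p,d,K,T=z['p'],z['d'],z['K'],z['T']
    v,u=np.mgrid[:d.shape[0],:d.shape[1]]
    c=np.stack([(u-K[0,2])/K[0,0]*d,(v-K[1,2])/K[1,1]*d,d],-1)
    w=(c-T[:3,3])@T[:3,:3]
    w[d<=0]=np.nan
    return p,d,w,K,T
def save(n,img): cv2.imwrite('pics/'+n+'.png',cv2.cvtColor(img,cv2.COLOR_RGB2BGR))
E
python3 - <<'E'
from h import *
p,d=grab('top'); q,_=grab('side')
save('top0',p); save('side0',q)
print(manip.grip_point_offset, manip.state())
for n in('top','side'):
  z=np.load(n+'.npz');print(-z['T'][:3,:3].T@z['T'][:3,3], z['T'][2,:3], z['K'][0,0])
E
```

```text
pics
0.0187 {'time': 0.1, 'joint_pos': array([ 1.13099508e+00,  5.33149644e-02,  1.61415895e+00, -1.60798334e-05,
        1.47598445e+00, -1.18972841e-01]), 'joint_vel': array([ 0.00094766, -0.00288538, -0.00533671,  0.00114167, -0.00233043,
        0.000838  ]), 'joint_efforts': array([ 6.01019456e-04, -3.94909286e+01, -3.71361208e+01, -1.77637003e-04,
        3.92885602e-03,  6.14706119e-05]), 'tool_pos': array([0.19684282, 0.5926021 , 0.23016965]), 'tool_rot': array([-2.49557082e-04,  1.59726279e-01,  9.87160902e-01, -8.98889096e-04]), 'contact_force': array([0.30155402, 0.03589728, 0.52684621]), 'ft_torque': array([0.01075736, 0.00810924, 0.03113688]), 'grasp_force': 0.0, 'gripper_width': 1.0031550457354244}
[ 0.21033528 -0.03302065  1.57651719] [ 0.14518024  0.01169071 -0.98933615] 486.4029685128144
[0.11955776 0.94786361 0.84421807] [ 0.26691048 -0.77948159 -0.56671619] 370.1677306107131
```

View pics/top0.png

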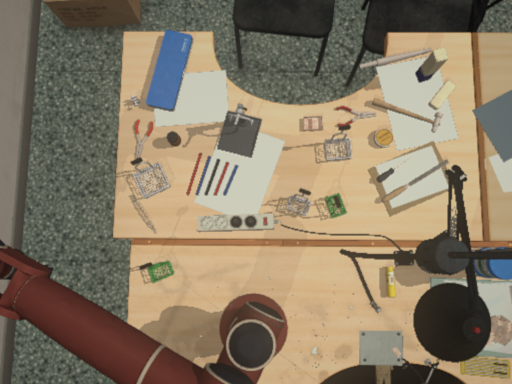

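View pics/side0.png

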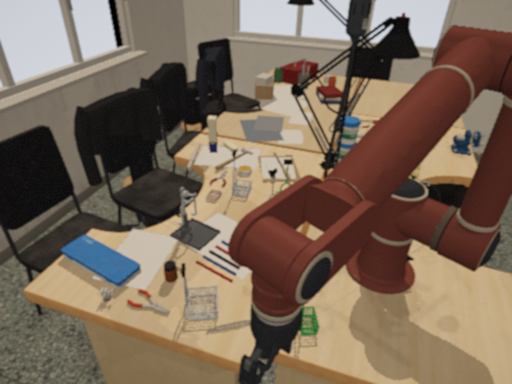

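Top view: the stand is at about (240,130). Wire baskets are at (150,178), (335,148) and (295,203). Green lookalikes are at (160,270) and (334,205). Next I'll enlarge the crop and get world coordinates.

Run:
```python
from h import *
p,d,w,K,T=load('top')
c=cv2.resize(p[95:225,115:365],None,fx=3.2,fy=3.2,interpolation=cv2.INTER_CUBIC); save('topc',c)
for n,(u,v) in dict(stand=(240,130),padtop=(240,107),A=(150,178),Agrip=(137,162),B=(335,148),Bgrip=(343,127),C=(295,203),Cgrip=(306,191),G=(336,205),jar=(173,139),tweez=(142,212),paper=(245,180),strip=(235,222)).items(): 
  print(n,np.round(w[v,u],3), )
# points with height >0.1 in the bench area
m=(w[...,2]>0.09)&(w[...,2]<0.3)
v,u=np.nonzero(m)
k=(u>115)&(u<365)&(v>95)&(v<230)
from collections import defaultdict
n,l,s,ce=cv2.connectedComponentsWithStats(m.astype(np.uint8))
for i in range(1,n):
  x,y,a,b,ar=s[i]
  if ar>3 and 115<x<365 and 90<y<230: print(s[i],np.round(np.nanmean(w[l==i],0),3),np.nanmax(w[l==i][:,2]))
```

```text
stand [0.636 0.05  0.005]
padtop [0.659 0.042 0.179]
A [0.472 0.342 0.008]
Agrip [0.495 0.348 0.154]
B [ 0.578 -0.266 -0.001]
Bgrip [ 0.599 -0.263  0.183]
C [ 0.394 -0.133 -0.006]
Cgrip [ 0.405 -0.152  0.201]
G [ 0.367 -0.238  0.188]
jar [0.591 0.262 0.057]
tweez [ 0.36   0.366 -0.   ]
paper [0.468 0.031 0.002]
strip [0.323 0.057 0.089]
[227 104  24  21 168] [0.645 0.047 0.153] 0.18199774625795323
[333 125  18  12  79] [ 0.599 -0.266  0.155] 0.18870534058731922
[130 158  19  10  78] [0.498 0.351 0.142] 0.16800517458660313
[296 189  15  10  71] [ 0.403 -0.146  0.171] 0.20840215100082488
[330 196  11  16  73] [ 0.374 -0.239  0.172] 0.20764157970801003
[248 219   4   3   8] [0.329 0.012 0.096] 0.10290613466753296
[234 220   2   3   5] [0.327 0.058 0.096] 0.10384708944372009
```

View pics/topc.png

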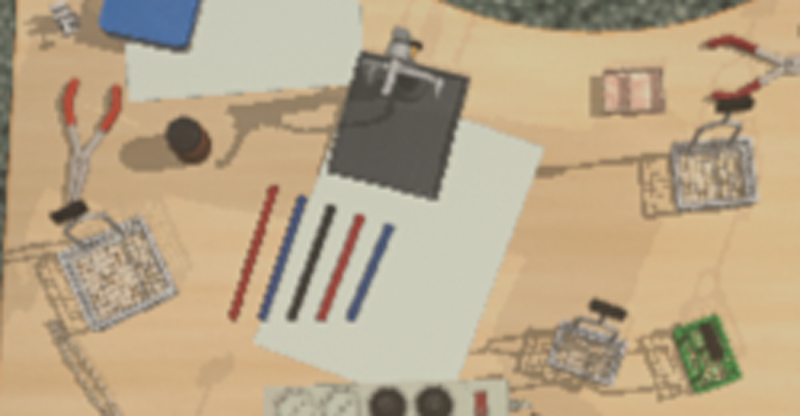

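Candidates in the top crop (px):
- A (118,272): widest body, grip at z≈0.155. Fits large.
- B (712,172): grip at 0.183. Fits medium.
- C (588,350): grip at 0.20, smallest body, wire-coloured. Fits small.
- (705,350) and the one at full-image (160,270) are green, so they are not meant.

The hook points down-image, at stand yaw of about -0.25.

```bash
cat >> h.py <<'E'
from scipy.spatial.transform import Rotation as Ro
def tool(s=None):
    s=s or manip.state(); q=s['tool_rot']; R=Ro.from_quat([q[1],q[2],q[3],q[0]]).as_matrix(); return s['tool_pos'],R
def psi(R): return np.arctan2(R[1,0],R[0,0])
def rel(p,ps=None):
    """shift in tool axes cm to world p, + turn to yaw ps of tool x (turn applied after the shift)"""
    t,R=tool(); d=R.T@(np.array(p)-t)*100
    tr=None if ps is None else -((ps-psi(R)+np.pi)%(2*np.pi)-np.pi)
    return np.round(d,2),tr
E
python3 - <<'E'
from h import *
t,R=tool(); m=manip.camera_model('wrist'); T=m['world_to_cam']
c=-T[:3,:3].T@T[:3,3]
print('cam in tool',R.T@(c-t),'axes(rows camx,y,z in tool)\n',T[:3,:3]@R, m['mtx'])
print(psi(R),rel([.46,.31,.36],1.99), rel([.60,.05,.36],1.32))
E
```

```text
cam in tool [ 0.06937409 -0.00038468 -0.14235361] axes(rows camx,y,z in tool)
 [[ 3.01067698e-04  9.99999684e-01 -7.35201915e-04]
 [-9.60682853e-01  8.51032114e-05 -2.77648067e-01]
 [-2.77647916e-01  7.89886738e-04  9.60682575e-01]] [[302.55041551   0.         252.96870927]
 [  0.         302.55041551 189.93273775]
 [  0.           0.           1.        ]]
2.820765590887097 (array([-33.88, -18.54, -12.96]), np.float64(0.830765590887097)) (array([-55.37, -38.8 , -12.92]), np.float64(1.5007655908870972))
```

```bash
python3 -m crank '[{"x":-3.6,"y":-1.4,"z":-1.4},{"x":-3.6,"y":-1.4,"z":-1.4},{"x":-3.6,"y":-1.4,"z":-1.4},{"x":-3.6,"y":-1.4,"z":-1.4},{"x":-3.6,"y":-1.4,"z":-1.4}]' && python3 -m crank '[{"x":-3.6,"y":-1.4},{"x":-3.6,"y":-1.4},{"x":-3.6,"y":-1.4},{"x":-3.6,"y":-1.4},{"x":-3.6,"y":-1.4}]' 60 && python3 -m crank '[{"turn":0.14},{"turn":0.14},{"turn":0.14},{"turn":0.14},{"turn":0.14}]' && python3 -m crank '[{"turn":0.14},{"x":0},{"x":0}]'
python3 - <<'E'
from h import *
print(tool()[0],psi(tool()[1])); p,d=grab('wrist'); save('wA',p)
E
```

```text
[0.19684282 0.5926021  0.23016965] 2.820765590887097schema error: expected keys x, y, z, turn
```

View pics/wA.png

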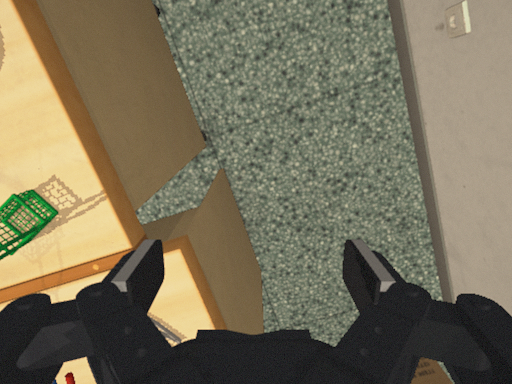

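The schema needs all four keys, so nothing moved. The picture shows only floor and the desk edge, with the fingers at (140,270) and (370,270).

```bash
python3 -m crank '[{"x":-3.6,"y":-1.4,"z":-1.4,"turn":0},{"x":-3.6,"y":-1.4,"z":-1.4,"turn":0},{"x":-3.6,"y":-1.4,"z":-1.4,"turn":0},{"x":-3.6,"y":-1.4,"z":-1.4,"turn":0},{"x":-3.6,"y":-1.4,"z":-1.4,"turn":0}]' && python3 -m crank '[{"x":-3.6,"y":-1.4,"z":0,"turn":0},{"x":-3.6,"y":-1.4,"z":0,"turn":0},{"x":-3.6,"y":-1.4,"z":0,"turn":0},{"x":-3.6,"y":-1.4,"z":0,"turn":0},{"x":-3.6,"y":-1.4,"z":0,"turn":0}]' 60 && python3 -m crank '[{"x":0,"y":0,"z":0,"turn":0.14},{"x":0,"y":0,"z":0,"turn":0.14},{"x":0,"y":0,"z":0,"turn":0.14},{"x":0,"y":0,"z":0,"turn":0.14},{"x":0,"y":0,"z":0,"turn":0.14}]' && python3 -m crank '[{"x":0,"y":0,"z":0,"turn":0.14},{"x":0,"y":0,"z":0,"turn":0},{"x":0,"y":0,"z":0,"turn":0}]'
python3 - <<'E'
from h import *
print(tool()[0],psi(tool()[1])); p,d=grab('wrist'); save('wA1',p)
E
```

```text
time: 0.65
tool_pos: [0.3466, 0.4687, 0.3015]
tool_rot: [-0.0, 0.16, 0.987, -0.0]
contact_force: [0.7, 1.1, 1.1]
gripper_width: 0.999
grasp_force: 0.0
time: 1.15
tool_pos: [0.4955, 0.3455, 0.3009]
tool_rot: [-0.0, 0.16, 0.987, -0.0]
contact_force: [0.9, -0.6, 0.1]
gripper_width: 0.598
grasp_force: 0.0
time: 1.65
tool_pos: [0.4944, 0.3465, 0.3007]
tool_rot: [-0.0, 0.491, 0.871, -0.0]
contact_force: [-0.3, -0.1, -0.6]
gripper_width: 0.598
grasp_force: 0.0
time: 1.95
tool_pos: [0.4944, 0.3466, 0.3009]
tool_rot: [-0.0, 0.547, 0.837, -0.0]
contact_force: [0.1, -0.3, 0.3]
gripper_width: 0.602
grasp_force: 0.0
[0.49443672 0.34664817 0.30094417] 1.9836370316218739
```

View pics/wA1.png

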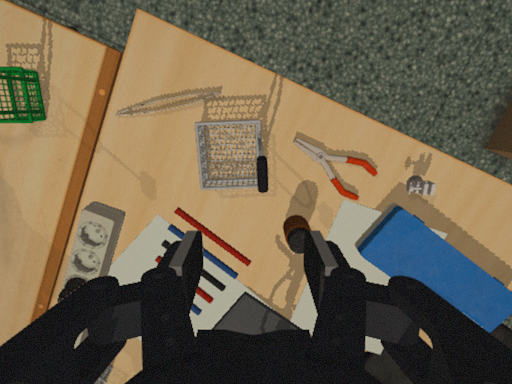

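The large basket is near (230,155), its black grip at (262,174). The pliers are to the right at (340,165) and the jar is at (297,230), both clear of the basket. Now I'll measure the grip.

```bash
cat >> h.py <<'E'
def grip(box,top,n='wrist'):
    """black grip in pixel box u0,v0,u1,v1 with top height: center xy, basket-x yaw estimate"""
    p,d,w,K,T=load(n); u0,v0,u1,v1=box
    P=p[v0:v1,u0:u1].astype(int); W=w[v0:v1,u0:u1]
    m=(P.max(-1)<70)&(W[...,2]>top-.03)&(W[...,2]<top+.015)
    q=W[m]; z=np.percentile(q[:,2],90); q=q[q[:,2]>z-.005]
    r=cv2.minAreaRect((q[:,:2]*1000).astype(np.float32))
    c,e,v=cv2.PCACompute2((q[:,:2]*1000).astype(np.float32),None)
    a=np.arctan2(e[0,1],e[0,0])-np.pi/2
    a=(a+np.pi/2)%np.pi-np.pi/2
    return dict(n=len(q),ztop=z,rectc=np.round(r[0],1),size=np.round(r[1],1),ang=r[2],mean=np.round(c,1),yaw=a)
E
python3 - <<'E'
from h import *
g=grip((245,145,285,200),.161); print(g)
p,d,w,K,T=load('wrist')
# body rim
m=(w[...,2]>.024)&(w[...,2]<.045); m[:110]=0;m[200:]=0;m[:,:180]=0;m[:,280:]=0
q=(w[m][:,:2]*1000).astype(np.float32); print(cv2.minAreaRect(q), len(q))
E
```

```text
{'n': 327, 'ztop': np.float64(0.16132207641919133), 'rectc': array([501.9, 352.6]), 'size': array([ 9.5, 33. ]), 'ang': 27.018482208251953, 'mean': array([[501.5, 353.3]], dtype=float32), 'yaw': np.float32(0.47191918)}
((464.5979309082031, 334.0078430175781), (87.97179412841797, 94.17345428466797), 26.033920288085938) 702
```

```bash
python3 -m crank '[{"x":-4,"y":0,"z":0,"turn":0},{"x":-4,"y":0,"z":0,"turn":0},{"x":-4,"y":0.5,"z":0,"turn":0},{"x":-4,"y":0,"z":0,"turn":0}]' && python3 -m crank '[{"x":-4,"y":0,"z":0,"turn":0},{"x":-4,"y":0,"z":0,"turn":0},{"x":-4,"y":0,"z":0,"turn":0},{"x":-4,"y":0,"z":0,"turn":0},{"x":0,"y":0,"z":0,"turn":0}]' && python3 -m crank '[{"x":0,"y":0,"z":0,"turn":0.13},{"x":0,"y":0,"z":0,"turn":0.13},{"x":0,"y":0,"z":0,"turn":0.13},{"x":0,"y":0,"z":0,"turn":0.13},{"x":0,"y":0,"z":0,"turn":0.13}]' && python3 -m crank '[{"x":0,"y":0,"z":0,"turn":0},{"x":0,"y":0,"z":0,"turn":0}]'
python3 - <<'E'
from h import *
print(tool()[0],psi(tool()[1])); p,d=grab('wrist'); save('wS',cv2.resize(p[40:260,130:400],None,fx=2.7,fy=2.7,interpolation=cv2.INTER_CUBIC))
p,d,w,K,T=load('wrist')
np.save('standw.npy',w)
# tray top
m=(abs(w[...,2]-.011)<.004)&(p.max(-1)<110); m=cv2.morphologyEx(m.astype(np.uint8),cv2.MORPH_OPEN,np.ones((3,3)))
n,l,s,c=cv2.connectedComponentsWithStats(m); i=1+np.argmax(s[1:,4]); q=(w[l==i][:,:2]*1000).astype(np.float32)
print('tray',s[i],cv2.minAreaRect(q))
E
```

```text
time: 2.4
tool_pos: [0.5635, 0.2007, 0.3013]
tool_rot: [0.0, 0.547, 0.837, 0.0]
contact_force: [0.5, 0.4, 0.8]
gripper_width: 0.598
grasp_force: 0.0
time: 2.9
tool_pos: [0.6278, 0.0511, 0.3007]
tool_rot: [0.0, 0.55, 0.835, -0.001]
contact_force: [-0.1, 0.9, -0.3]
gripper_width: 0.6
grasp_force: 0.0
time: 3.4
tool_pos: [0.6264, 0.0561, 0.3013]
tool_rot: [-0.0, 0.788, 0.616, 0.0]
contact_force: [-0.3, 0.3, -1.0]
gripper_width: 0.6
grasp_force: 0.0
time: 3.6
tool_pos: [0.6265, 0.0559, 0.3013]
tool_rot: [-0.0, 0.785, 0.619, 0.0]
contact_force: [0.7, -0.1, 0.4]
gripper_width: 0.6
grasp_force: 0.0
[0.62650664 0.05585071 0.30129341] 1.3348605838439387
tray [ 92 112  91  15 644] ((481.58843994140625, 139.73573303222656), (10.11190414428711, 124.58918762207031), 71.578125)
```

View pics/wS.png

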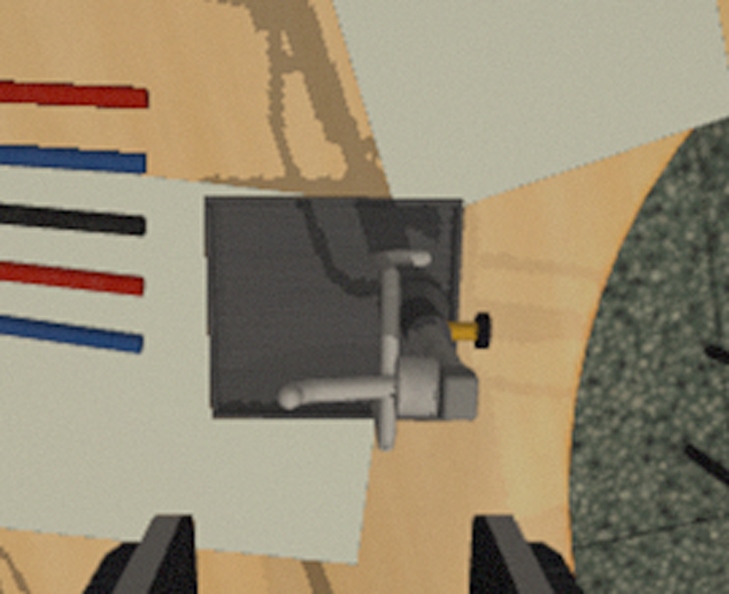

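The hook arm runs from its root at crop (398,386) to its upturned tip at (290,396). The shoulder is at (418,387), the wire rest is the bar at x≈390, and the tray is the dark square. I'll extract the geometry in world coordinates.

Run:
```python
from h import *
p,d,w,K,T=load('wrist')
m=np.zeros(d.shape,bool); u0,u1,v0,v1=232,310,172,200
W=w[v0:v1,u0:u1]; M=(W[...,2]>.12)
for u in range(0,u1-u0,3):
    q=W[:,u][M[:,u]]
    if len(q):
        k=q[:,2]>q[:,2].max()-.0035
        print(u+u0,len(q),'top',q[:,2].max().round(4),'axis',np.round(q.mean(0),4),np.round(q[k].mean(0),4))
# tray: dark grey pixels
P=p[100:200,200:305].astype(int);Wt=w[100:200,200:305]
m=(P.max(-1)<95)&(abs(Wt[...,2]-.011)<.006)
q=(Wt[m][:,:2]*1000).astype(np.float32); print('tray',m.sum(),np.median(Wt[m][:,2]),cv2.minAreaRect(q),cv2.boxPoints(cv2.minAreaRect(q)))
# rest: horizontal bar at u~130+390/2.7
for v in list(range(135,205,6)):
    s=w[v,265:285]; k=(s[:,2]>.08)&(s[:,2]<.2); 
    if k.any(): print(v,np.flatnonzero(k)+265, np.round(s[k].mean(0),4))
```

```text
232 2 top 0.1797 axis [0.6084 0.0572 0.1792] [0.6084 0.0572 0.1792]
235 9 top 0.1827 axis [0.6114 0.0575 0.1813] [0.6113 0.0571 0.1816]
238 10 top 0.1824 axis [0.6141 0.0571 0.1805] [0.6139 0.0564 0.1813]
241 9 top 0.1792 axis [0.6166 0.0567 0.1758] [0.6164 0.0556 0.1772]
244 9 top 0.1759 axis [0.6191 0.0556 0.174 ] [0.6189 0.0548 0.1746]
247 8 top 0.1746 axis [0.6218 0.0551 0.1727] [0.6217 0.0547 0.1732]
250 8 top 0.1728 axis [0.6244 0.0543 0.1721] [0.6244 0.0543 0.1721]
253 8 top 0.173 axis [0.6271 0.0535 0.1717] [0.627  0.0531 0.172 ]
256 9 top 0.1719 axis [0.6299 0.053  0.1706] [0.6298 0.0526 0.1709]
259 9 top 0.1715 axis [0.6326 0.0522 0.1699] [0.6325 0.0518 0.1702]
262 9 top 0.1702 axis [0.6353 0.0514 0.1694] [0.6353 0.0514 0.1694]
265 8 top 0.1701 axis [0.6381 0.0511 0.1688] [0.6381 0.0511 0.1688]
268 8 top 0.1693 axis [0.6408 0.0503 0.1682] [0.6408 0.0503 0.1682]
271 28 top 0.1696 axis [0.6428 0.0399 0.1442] [0.6435 0.0492 0.1684]
274 27 top 0.168 axis [0.6458 0.0389 0.1436] [0.6464 0.0486 0.1666]
277 22 top 0.1755 axis [0.649  0.0493 0.1718] [0.6486 0.0482 0.1735]
280 21 top
[... 963 characters left out ...]
73 274 275 276 277] [0.6547 0.0763 0.1339]
153 [271 272 273 274 275 276 277] [0.6533 0.0705 0.1354]
159 [271 272 273 274 275 276] [0.6515 0.0646 0.1352]
165 [271 272 273 274 275 276 284] [0.6521 0.0563 0.1273]
171 [270 271 272 273 274 275 276 277 278 279 280 281 282 284] [0.6514 0.0547 0.149 ]
177 [270 271 272 273 274 275 276 277 278 279 280 281 282 283 284] [0.6503 0.0505 0.1562]
183 [265 266 267 268 269 270 271 272 273 275 276 277 278 279 280 281 282 283
 284] [0.6467 0.049  0.1706]
189 [269 270 271 272 273 274 275 276 277 278 279 280 281 282 283 284] [0.6471 0.0376 0.1525]
195 [268 269 270 271 272 273 274 275] [0.6409 0.0246 0.1269]
201 [269 270 271 272 273 274 275] [0.6401 0.0198 0.133 ]
```

Geometry so far: stand yaw ≈ -0.243, hook root ≈ (0.648, 0.048), bar top at root ≈ 0.167. Going to grasp the large basket.

```bash
python3 -m crank '[{"x":3.7,"y":-2.7,"z":0,"turn":0},{"x":3.7,"y":-2.7,"z":0,"turn":0},{"x":3.7,"y":-2.7,"z":0,"turn":0},{"x":3.7,"y":-2.7,"z":0,"turn":0}]' >/dev/null&& python3 -m crank '[{"x":3.7,"y":-2.7,"z":0,"turn":0},{"x":3.7,"y":-2.7,"z":0,"turn":0},{"x":3.7,"y":-2.8,"z":0,"turn":0},{"x":0,"y":0,"z":0,"turn":0}]' >/dev/null&& python3 -m crank '[{"x":0,"y":0,"z":0,"turn":-0.14},{"x":0,"y":0,"z":0,"turn":-0.14},{"x":0,"y":0,"z":0,"turn":-0.14},{"x":0,"y":0,"z":0,"turn":-0.14},{"x":0,"y":0,"z":0,"turn":-0.14}]' >/dev/null&& python3 -m crank '[{"x":0,"y":0,"z":2,"turn":0},{"x":0,"y":0,"z":2,"turn":0},{"x":0,"y":0,"z":2,"turn":0},{"x":0,"y":0,"z":0,"turn":0},{"x":0,"y":0,"z":0,"turn":0}]'
python3 - <<'E'
from h import *
print(rel([.5018,.3528,.1363],.465+np.pi/2))
E
```

```text
time: 5.45
tool_pos: [0.5038, 0.3515, 0.2413]
tool_rot: [-0.0, 0.527, 0.85, -0.0]
contact_force: [0.2, -0.4, -0.2]
gripper_width: 0.603
grasp_force: 0.0
(array([ 0.2 , -0.12, 10.5 ]), np.float64(-0.004524536957688063))
```

```bash
cat >> h.py <<'E'
def look(p,half=28):
    """measure grip whose top-centre is expected at world p (top height)"""
    grab('wrist'); _,_,_,K,T=load('wrist'); c=T[:3,:3]@np.array(p)+T[:3,3]; u=K@c/c[2]
    u0,v0=int(u[0])-half,int(u[1])-half; print('px',u[:2].round())
    return grip((max(u0,0),max(v0,0),u0+2*half,v0+2*half),p[2])
E
python3 -m crank '[{"x":0.2,"y":-0.1,"z":0,"turn":0},{"x":0,"y":0,"z":0,"turn":0}]' >/dev/null
python3 - <<'E'
from h import *
print(look([.5018,.3528,.161]));print(rel([.5018,.3528,.1363],.465+np.pi/2))
E
```

```text
px [251. 196.]
{'n': 480, 'ztop': np.float64(0.16132304107168474), 'rectc': array([502. , 352.3]), 'size': array([ 8.8, 33.7]), 'ang': 26.414670944213867, 'mean': array([[501.6, 353.2]], dtype=float32), 'yaw': np.float32(0.45843565)}
(array([-0.05, -0.12, 10.67]), np.float64(-0.004593908689360937))
```

```bash
python3 -m crank '[{"x":0,"y":-0.1,"z":2.5,"turn":0},{"x":0,"y":0,"z":2.5,"turn":0},{"x":0,"y":0,"z":2.5,"turn":0},{"x":0,"y":0,"z":2,"turn":0},{"x":0,"y":0,"z":1.1,"turn":0}]' 60 && python3 -m crank '[{"x":0,"y":0,"z":0,"turn":0},{"x":0,"y":0,"z":0,"turn":0},{"x":0,"y":0,"z":0,"turn":0},{"x":0,"y":0,"z":0,"turn":0},{"x":0,"y":0,"z":0,"turn":0}]' 0 && python3 -m crank '[{"x":0,"y":0,"z":0,"turn":0},{"x":0,"y":0,"z":-1,"turn":0},{"x":0,"y":0,"z":-2,"turn":0},{"x":0,"y":0,"z":-3,"turn":0},{"x":0,"y":0,"z":0,"turn":0}]'
python3 - <<'E'
from h import *
print(rel([.648,.048,.3],1.328))
E
```

```text
time: 6.2
tool_pos: [0.5004, 0.3526, 0.1337]
tool_rot: [-0.0, 0.527, 0.85, -0.001]
contact_force: [-0.3, 0.2, 0.6]
gripper_width: 0.602
grasp_force: 0.0
time: 6.7
tool_pos: [0.5022, 0.3536, 0.1374]
tool_rot: [0.001, 0.527, 0.85, 0.002]
contact_force: [0.5, 1.2, 3.8]
gripper_width: 0.107
grasp_force: 60.8
time: 7.2
tool_pos: [0.5029, 0.3539, 0.1999]
tool_rot: [0.002, 0.527, 0.85, 0.003]
contact_force: [1.7, 0.5, -1.8]
gripper_width: 0.107
grasp_force: 59.8
(array([-33.85,  -0.51, -10.02]), np.float64(0.7028608229081206))
```

```bash
python3 -m crank '[{"x":0,"y":0,"z":-2.5,"turn":0},{"x":-3.4,"y":-1,"z":-2.5,"turn":0},{"x":-3.5,"y":-1,"z":0,"turn":0},{"x":-3.5,"y":-1,"z":0,"turn":0},{"x":-3.5,"y":-1,"z":0,"turn":0}]' >/dev/null&& python3 -m crank '[{"x":-3.5,"y":-1,"z":0,"turn":0},{"x":-3.5,"y":-1,"z":0,"turn":0},{"x":-3.5,"y":-1,"z":0,"turn":0},{"x":-3.4,"y":-0.9,"z":0,"turn":0},{"x":0,"y":0,"z":0,"turn":0}]' >/dev/null&& python3 -m crank '[{"x":0,"y":0,"z":0,"turn":0.14},{"x":0,"y":0,"z":0,"turn":0.14},{"x":0,"y":0,"z":0,"turn":0.14},{"x":0,"y":0,"z":0,"turn":0.14},{"x":0,"y":0,"z":0,"turn":0.14}]' >/dev/null&& python3 -m crank '[{"x":0,"y":0,"z":1.5,"turn":0},{"x":0,"y":0,"z":1.5,"turn":0},{"x":0,"y":0,"z":0,"turn":0},{"x":0,"y":0,"z":0,"turn":0}]'
python3 - <<'E'
from h import *
u=np.array([.9706,-.2406]);r=np.array([.648,.048])
t,R=tool(); 
for x in(-.07,-.006): print(x,rel([*(r+x*u),.216],1.328))
g=look([t[0],t[1],t[2]+.0126+.011]);print(g)
p,d,w,K,T=load('wrist'); save('wL',p)
E
```

```text
time: 9.1
tool_pos: [0.5527, 0.0689, 0.2135]
tool_rot: [-0.001, 0.786, 0.618, -0.001]
contact_force: [1.4, 0.7, -2.6]
gripper_width: 0.104
grasp_force: 59.8
-0.07 (array([ 0.25,  2.75, -0.26]), np.float64(0.004153745092882133))
-0.006 (array([ 0.23,  9.15, -0.28]), np.float64(0.004153745092882133))
px [250. 268.]
{'n': 363, 'ztop': np.float64(0.25014685446332235), 'rectc': array([551.8,  71.5]), 'size': array([18.5, 17.8]), 'ang': 75.5790786743164, 'mean': array([[554.8,  72.9]], dtype=float32), 'yaw': np.float32(1.478943)}
```

View pics/wL.png

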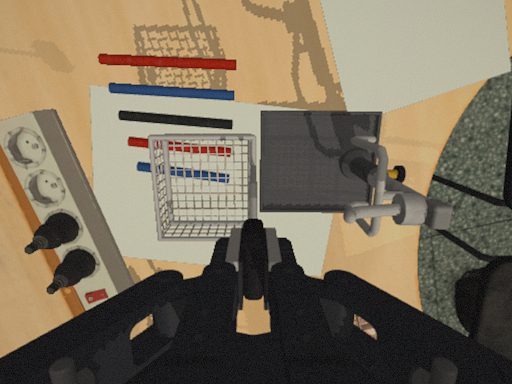

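The basket is held level and square to the stand, hook tip ahead at (355,212). Threading on now.

```bash
python3 -m crank '[{"x":0.3,"y":0,"z":-0.6,"turn":0},{"x":0,"y":1.5,"z":0,"turn":0},{"x":0,"y":1.5,"z":0,"turn":0},{"x":0,"y":1.5,"z":0,"turn":0},{"x":0,"y":0,"z":0,"turn":0}]' && python3 -m crank '[{"x":0,"y":1,"z":0,"turn":0},{"x":0,"y":1,"z":0,"turn":0},{"x":0,"y":1,"z":0,"turn":0},{"x":0,"y":0.8,"z":0,"turn":0},{"x":0,"y":0,"z":0,"turn":0}]' && python3 -m crank '[{"x":0,"y":0.2,"z":0.2,"turn":0},{"x":0,"y":0.1,"z":0.2,"turn":0},{"x":0,"y":0,"z":0.2,"turn":0},{"x":0,"y":0,"z":0,"turn":0}]'
python3 - <<'E'
from h import *
u=np.array([.9706,-.2406]);r=np.array([.648,.048])
t,R=tool(); print((t[:2]-r)@u,(t[:2]-r)@[.2406,.9706])
E
```

```text
time: 9.65
tool_pos: [0.5998, 0.0606, 0.2227]
tool_rot: [0.001, 0.787, 0.617, 0.001]
contact_force: [0.2, 0.6, -1.6]
gripper_width: 0.102
grasp_force: 59.8
time: 10.15
tool_pos: [0.6358, 0.0515, 0.2212]
tool_rot: [0.0, 0.787, 0.617, -0.0]
contact_force: [0.0, 0.5, -2.3]
gripper_width: 0.105
grasp_force: 59.8
time: 10.55
tool_pos: [0.6374, 0.0513, 0.2147]
tool_rot: [-0.0, 0.787, 0.617, -0.0]
contact_force: [-0.8, -0.5, -2.0]
gripper_width: 0.102
grasp_force: 59.7
-0.011058723268906584 0.0006383622029942278
```

```bash
python3 -m crank '[{"x":0,"y":0.2,"z":0.4,"turn":0},{"x":0,"y":0.1,"z":0.4,"turn":0},{"x":0,"y":0,"z":0.4,"turn":0},{"x":0,"y":0,"z":0.2,"turn":0},{"x":0,"y":0,"z":0,"turn":0}]' && python3 -m crank '[{"x":0,"y":0,"z":0.1,"turn":0},{"x":0,"y":0,"z":0.1,"turn":0},{"x":0,"y":0,"z":0.1,"turn":0},{"x":0,"y":0,"z":0,"turn":0},{"x":0,"y":0,"z":0,"turn":0}]'  && python3 -m crank '[{"x":0,"y":0,"z":0.1,"turn":0},{"x":0,"y":0,"z":0.1,"turn":0},{"x":0,"y":0,"z":0,"turn":0},{"x":0,"y":0,"z":0,"turn":0}]'
```

```text
time: 11.05
tool_pos: [0.6405, 0.0505, 0.2005]
tool_rot: [-0.0, 0.787, 0.617, -0.0]
contact_force: [0.3, -0.5, -1.5]
gripper_width: 0.101
grasp_force: 59.7
time: 11.55
tool_pos: [0.6408, 0.0505, 0.1984]
tool_rot: [0.0, 0.787, 0.617, 0.0]
contact_force: [0.8, -0.0, -2.6]
gripper_width: 0.104
grasp_force: 59.8
time: 11.95
tool_pos: [0.6408, 0.0505, 0.1962]
tool_rot: [-0.0, 0.787, 0.617, -0.0]
contact_force: [0.1, -0.8, -1.5]
gripper_width: 0.1
grasp_force: 59.8
```

```bash
for i in 1; do python3 -m crank '[{"x":0,"y":0,"z":0.1,"turn":0},{"x":0,"y":0,"z":0.1,"turn":0},{"x":0,"y":0,"z":0,"turn":0},{"x":0,"y":0,"z":0,"turn":0}]' | grep -E "pos|contact"; python3 -m crank '[{"x":0,"y":0,"z":0.1,"turn":0},{"x":0,"y":0,"z":0,"turn":0},{"x":0,"y":0,"z":0,"turn":0}]' | grep -E "pos|contact"; python3 -m crank '[{"x":0,"y":0,"z":0.1,"turn":0},{"x":0,"y":0,"z":0,"turn":0},{"x":0,"y":0,"z":0,"turn":0}]' | grep -E "pos|contact"; done
```

```text
tool_pos: [0.6408, 0.0505, 0.1942]
contact_force: [0.4, -0.5, -1.1]
tool_pos: [0.641, 0.0504, 0.1936]
contact_force: [-0.0, -0.5, -1.6]
tool_pos: [0.6411, 0.0504, 0.1929]
contact_force: [0.1, -0.5, 1.1]
```

```bash
python3 -m crank '[{"x":0,"y":0.1,"z":0,"turn":0},{"x":0,"y":0,"z":0.05,"turn":0},{"x":0,"y":0,"z":0,"turn":0},{"x":0,"y":0,"z":0,"turn":0}]' | grep -E "pos|contact"; python3 -m crank '[{"x":0,"y":0.05,"z":0.05,"turn":0},{"x":0,"y":0,"z":0,"turn":0},{"x":0,"y":0,"z":0,"turn":0}]' | grep -E "pos|contact"
```

```text
tool_pos: [0.6417, 0.0502, 0.1921]
contact_force: [-2.5, -0.8, 3.7]
tool_pos: [0.642, 0.0502, 0.1916]
contact_force: [-4.2, -0.6, 4.8]
```

```bash
python3 -m crank '[{"x":0,"y":-0.05,"z":-0.08,"turn":0},{"x":0,"y":0,"z":0,"turn":0},{"x":0,"y":0,"z":0,"turn":0}]' | grep -E "pos|contact"; python3 -m crank '[{"x":0,"y":0,"z":0,"turn":0},{"x":0,"y":0,"z":0,"turn":0},{"x":0,"y":0,"z":0,"turn":0},{"x":0,"y":0,"z":0,"turn":0}]' 40;  python3 -m crank '[{"x":0,"y":0,"z":-2,"turn":0},{"x":0,"y":0,"z":-3,"turn":0},{"x":0,"y":0,"z":-4,"turn":0},{"x":0,"y":0,"z":-1,"turn":0},{"x":0,"y":0,"z":0,"turn":0}]'
python3 - <<'E'
from h import *
t,R=tool(); g=look([t[0],t[1],.216]);print(g)
u=np.array([.9706,-.2406]);r=np.array([.648,.048]);c=np.array(g['rectc'])/1000-r
print(c@u,c@[.2406,.9706])
p,d,w,K,T=load('wrist'); save('wL2',p)
print(rel([.599,-.266,.34]))
E
```

```text
tool_pos: [0.6418, 0.0502, 0.192]
contact_force: [-2.6, -1.2, 2.8]
time: 14.35
tool_pos: [0.6418, 0.0503, 0.1918]
tool_rot: [-0.0, 0.787, 0.617, 0.0]
contact_force: [0.3, -0.7, -0.5]
gripper_width: 0.4
grasp_force: 0.0
time: 14.85
tool_pos: [0.6431, 0.0502, 0.2952]
tool_rot: [0.002, 0.787, 0.617, 0.002]
contact_force: [-0.1, -0.2, -0.9]
gripper_width: 0.403
grasp_force: 0.0
px [251. 198.]
{'n': 499, 'ztop': np.float64(0.21669834507860608), 'rectc': array([642.2,  49.9]), 'size': array([33.3,  9.3]), 'ang': 76.41163635253906, 'mean': array([[642.7,  50.8]], dtype=float32), 'yaw': np.float32(-0.22978365)}
-0.006086620000000027 0.00044865999999999233
(array([-31.74,   3.34,  -4.76]), None)
```

View pics/wL2.png

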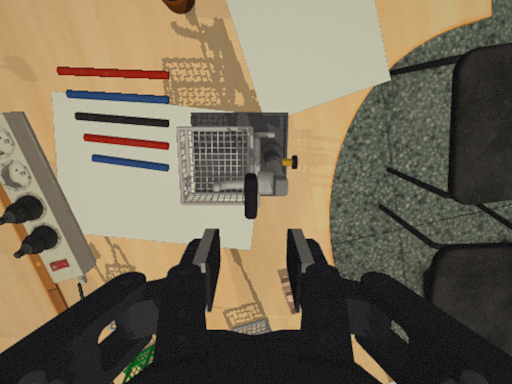

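Large basket hung and released: grip at (250,195), 6 mm in front of the root and square, with the bar inside the loop. On to the medium one.

```bash
python3 -m crank '[{"x":-3.9,"y":0.4,"z":0,"turn":0},{"x":-3.9,"y":0.4,"z":0,"turn":0},{"x":-4,"y":0.4,"z":0,"turn":0},{"x":-4,"y":0.4,"z":0,"turn":0}]' 60 >/dev/null; python3 -m crank '[{"x":-4,"y":0.4,"z":0,"turn":0},{"x":-4,"y":0.4,"z":0,"turn":0},{"x":-4,"y":0.4,"z":0,"turn":0},{"x":-4,"y":0.5,"z":0,"turn":0},{"x":0,"y":0,"z":0,"turn":0}]'
python3 - <<'E'
from h import *
# large body rim in previous frame
p,d,w,K,T=load('wrist')
m=(w[...,2]>.078)&(w[...,2]<.096); m[:110]=0;m[215:]=0;m[:,:165]=0;m[:,262:]=0
r=cv2.minAreaRect((w[m][:,:2]*1000).astype(np.float32)); u=np.array([.9715,-.237]);c=np.array(r[0])-[648,48]
print('rim',r,c@u,c@[.237,.9715])
g=look([.599,-.266,.182],45); print(g, tool()[0])
p,d,w,K,T=load('wrist')
m=(w[...,2]>.022)&(w[...,2]<.045)&(w[...,0]>.48)&(w[...,0]<.62)&(w[...,1]>-.34)&(w[...,1]<-.2)
print(m.sum(),cv2.minAreaRect((w[m][:,:2]*1000).astype(np.float32)))
E
```

```text
time: 15.8
tool_pos: [0.5962, -0.2704, 0.2882]
tool_rot: [-0.002, 0.788, 0.615, -0.002]
contact_force: [0.3, 0.1, 0.3]
gripper_width: 0.601
grasp_force: 0.0
rim ((604.5951538085938, 57.845359802246094), (93.65042114257812, 94.45426940917969), 76.1103744506836) -44.5011583480835 -0.7221814994812003
px [254. 182.]
{'n': 411, 'ztop': np.float64(0.1820732701370203), 'rectc': array([ 603.7, -267.4]), 'size': array([ 9.8, 33.2]), 'ang': 5.203428745269775, 'mean': array([[ 604. , -266.7]], dtype=float32), 'yaw': np.float32(0.090872526)} [ 0.5967749  -0.26817935  0.28850755]
635 ((572.1957397460938, -270.1325378417969), (67.87801361083984, 81.50119018554688), 5.165504455566406)
```

```bash
python3 - <<'E'
from h import *
print(rel([.6038,-.2673,.159],.0905+np.pi/2))
E
python3 -m crank '[{"x":0,"y":0,"z":0,"turn":-0.12},{"x":0,"y":0,"z":1.5,"turn":-0.12},{"x":0,"y":0,"z":1,"turn":-0.1},{"x":0,"y":0,"z":0,"turn":0},{"x":0,"y":0,"z":0,"turn":0}]'
python3 - <<'E'
from h import *
print(rel([.6038,-.2673,.159],.0905+np.pi/2))
E
```

```text
(array([ 0.24,  0.72, 12.95]), np.float64(-0.3341109237503006))
time: 16.35
tool_pos: [0.598, -0.2653, 0.2657]
tool_rot: [-0.001, 0.671, 0.741, -0.0]
contact_force: [-0.2, -0.3, 0.8]
gripper_width: 0.602
grasp_force: 0.0
(array([-0.27,  0.57, 10.67]), np.float64(0.008468535773291208))
```

```bash
python3 -m crank '[{"x":-0.3,"y":0.6,"z":0,"turn":0.008},{"x":0,"y":0,"z":0,"turn":0},{"x":0,"y":0,"z":0,"turn":0}]'>/dev/null
python3 - <<'E'
from h import *
g=look([.6038,-.2673,.182]);print(g)
c=g['rectc']/1000; print(rel([*c,.159],.0905+np.pi/2))
E
```

```text
px [250. 193.]
{'n': 487, 'ztop': np.float64(0.18223090558008176), 'rectc': array([ 603.5, -267.8]), 'size': array([ 9.5, 33.6]), 'ang': 5.439332485198975, 'mean': array([[ 603.7, -266.9]], dtype=float32), 'yaw': np.float32(0.104049325)}
(array([ 0.13, -0.13, 10.86]), np.float64(0.001160914079755937))
```

```bash
python3 -m crank '[{"x":0.1,"y":-0.1,"z":2.5,"turn":0},{"x":0,"y":0,"z":2.5,"turn":0},{"x":0,"y":0,"z":2.5,"turn":0},{"x":0,"y":0,"z":2,"turn":0},{"x":0,"y":0,"z":1.3,"turn":0}]' >/dev/null&& python3 -m crank '[{"x":0,"y":0,"z":0,"turn":0},{"x":0,"y":0,"z":0,"turn":0},{"x":0,"y":0,"z":0,"turn":0},{"x":0,"y":0,"z":0,"turn":0},{"x":0,"y":0,"z":0,"turn":0}]' 0 && python3 -m crank '[{"x":0,"y":0,"z":0,"turn":0},{"x":0,"y":0,"z":-2,"turn":0},{"x":0,"y":0,"z":-4,"turn":0},{"x":0,"y":0,"z":-5,"turn":0},{"x":0,"y":0,"z":-4,"turn":0}]' && python3 -m crank '[{"x":0,"y":0,"z":-1.5,"turn":0},{"x":0,"y":0,"z":0,"turn":0},{"x":0,"y":0,"z":0,"turn":0}]'
python3 - <<'E'
from h import *
u=np.array([.9715,-.237]);r=np.array([.648,.048])
print(rel([*(r-.105*u),.29],1.333))
E
```

```text
time: 17.7
tool_pos: [0.6045, -0.2686, 0.1612]
tool_rot: [0.002, 0.674, 0.739, 0.0]
contact_force: [-0.3, -0.7, 3.2]
gripper_width: 0.1
grasp_force: 61.1
time: 18.2
tool_pos: [0.6031, -0.2677, 0.3105]
tool_rot: [-0.0, 0.674, 0.739, 0.0]
contact_force: [1.7, -0.3, -1.2]
gripper_width: 0.102
grasp_force: 60.3
time: 18.5
tool_pos: [0.6027, -0.2675, 0.3209]
tool_rot: [-0.002, 0.674, 0.739, -0.0]
contact_force: [-0.4, 0.1, -2.9]
gripper_width: 0.102
grasp_force: 60.3
(array([34.41, -2.5 ,  3.18]), np.float64(0.32979537289663785))
```

```bash
python3 -m crank '[{"x":3.8,"y":-0.3,"z":0,"turn":0},{"x":3.8,"y":-0.3,"z":0,"turn":0},{"x":3.8,"y":-0.3,"z":0,"turn":0},{"x":3.8,"y":-0.3,"z":0,"turn":0},{"x":3.8,"y":-0.3,"z":0,"turn":0}]' >/dev/null&& python3 -m crank '[{"x":3.8,"y":-0.3,"z":0,"turn":0},{"x":3.8,"y":-0.3,"z":0,"turn":0},{"x":3.9,"y":-0.3,"z":0,"turn":0},{"x":3.9,"y":-0.2,"z":0,"turn":0},{"x":0,"y":0,"z":0,"turn":0}]' >/dev/null&& python3 -m crank '[{"x":0,"y":0,"z":0,"turn":0.11},{"x":0,"y":0,"z":1.5,"turn":0.11},{"x":0,"y":0,"z":1.5,"turn":0.11},{"x":0,"y":0,"z":1.5,"turn":0},{"x":0,"y":0,"z":0,"turn":0}]' && python3 -m crank '[{"x":0,"y":0,"z":1.3,"turn":0},{"x":0,"y":0,"z":0,"turn":0},{"x":0,"y":0,"z":0,"turn":0}]'
cat >> h.py <<'E'
U=np.array([.9715,-.237]);N=np.array([.237,.9715]);ROOT=np.array([.648,.048])
def sf(p): c=np.asarray(p)[...,:2]-ROOT; return c@U,c@N
def rim(z0,z1,x0,x1,y=.06):
    """lateral/lengthwise extents (stand frame, mm) of points in height band"""
    p,d,w,K,T=load('wrist'); w=w.reshape(-1,3); x,yy=sf(w)
    m=(w[:,2]>z0)&(w[:,2]<z1)&(x>x0)&(x<x1)&(abs(yy)<y)
    q=(np.c_[x,yy][m]*1000).astype(np.float32); r=cv2.minAreaRect(q)
    ed=[]
    for a in range(int(x0*1000),int(x1*1000),10):
        s=q[(q[:,0]>=a)&(q[:,0]<a+10),1]
        if len(s)>4: ed.append((a+5,round(float(s.min()),1),round(float(s.max()),1)))
    return len(q),r,ed
E
python3 - <<'E'
from h import *
t,R=tool(); print('tcp sf',sf(t),psi(R),rel([*(ROOT-.016*U),.262],1.333))
grab('wrist'); zu=t[2]-.1612; print('med underside',zu)
print('med',rim(zu+.022,zu+.04,-.19,-.09))
print('large',rim(.078,.097,-.085,-.01))
E
```

```text
time: 20.0
tool_pos: [0.5437, 0.0717, 0.2734]
tool_rot: [-0.003, 0.786, 0.619, -0.004]
contact_force: [-0.0, 0.9, -2.9]
gripper_width: 0.101
grasp_force: 60.2
time: 20.3
tool_pos: [0.5459, 0.0721, 0.2659]
tool_rot: [-0.0, 0.786, 0.618, -0.0]
contact_force: [0.7, 1.1, -1.8]
gripper_width: 0.1
grasp_force: 60.2
tcp sf (np.float64(-0.10489111323914493), np.float64(-0.0008107397515955891)) 1.3332243321899306 (array([0.07, 8.89, 0.39]), np.float64(0.0002243321899308981))
med underside 0.10473773857365876
med (1293, ((-135.98007202148438, 1.5582199096679688), (68.14160919189453, 82.27108764648438), 0.23982851207256317), [(-165, -39.4, 42.6), (-155, -39.6, 42.6), (-145, -39.6, 42.6), (-135, -39.5, 42.6), (-125, -39.4, 42.7), (-115, -39.0, 42.8), (-105, 22.2, 42.7)])
large (653, ((-47.48597717285156, -0.783721923828125), (94.13005828857422, 74.35149383544922), 89.89320373535156), [(-80, -46.4, 46.2), (-70, -46.4, 46.2), (-60, -46.3, 46.2), (-50, -46.3, 46.2), (-40, -46.2, 46.2), (-30, -47.9, 46.2), (-20, -47.6, 46.2), (-10, -47.5, 46.2)])
```

```bash
python3 -m crank '[{"x":-0.18,"y":1,"z":0,"turn":0},{"x":0,"y":1.5,"z":0,"turn":0},{"x":0,"y":1.5,"z":0,"turn":0},{"x":0,"y":1.5,"z":0,"turn":0},{"x":0,"y":1.5,"z":0,"turn":0}]' >/dev/null && python3 -m crank '[{"x":0,"y":1,"z":0,"turn":0},{"x":0,"y":0.6,"z":0,"turn":0},{"x":0,"y":0.2,"z":0,"turn":0},{"x":0,"y":0,"z":0,"turn":0},{"x":0,"y":0,"z":0,"turn":0}]'
python3 - <<'E'
from h import *
t,R=tool(); print('tcp sf',sf(t),psi(R))
grab('wrist'); zu=t[2]-.1612; print('med underside',zu)
print('med',rim(zu+.026,zu+.04,-.11,-.005))
print('large',rim(.078,.097,-.11,-.01))
E
```

```text
time: 21.35
tool_pos: [0.6307, 0.0498, 0.2662]
tool_rot: [-0.0, 0.786, 0.618, -0.0]
contact_force: [-0.9, 0.7, -1.7]
gripper_width: 0.103
grasp_force: 60.2
tcp sf (np.float64(-0.017196993308413993), np.float64(-0.002311645918350076)) 1.333013940877556
med underside 0.10496945646346512
med (1206, ((-43.7667350769043, 0.0518035888671875), (77.21794891357422, 82.35543060302734), 0.031877607107162476), [(-85, -40.8, 40.2), (-75, -40.8, 41.1), (-65, -41.1, 41.1), (-55, -40.9, 41.2), (-45, -41.1, 41.1), (-35, -40.8, 41.1), (-25, -40.7, 41.2), (-15, 20.8, 41.1), (-5, 20.7, 22.1)])
large (517, ((-50.8195915222168, -0.094146728515625), (80.51814270019531, 93.72607421875), 0.4680347740650177), [(-95, 37.3, 46.3), (-85, -46.9, 46.5), (-75, -47.0, 46.5), (-65, -46.8, 46.5), (-55, -46.8, 46.5), (-45, -46.9, 46.4), (-35, -46.6, 45.6), (-25, -46.4, 45.6), (-15, -46.3, 45.6)])
```

```bash
python3 -m crank '[{"x":-0.03,"y":0,"z":0.4,"turn":0},{"x":0,"y":0,"z":0.4,"turn":0},{"x":0,"y":0,"z":0.3,"turn":0},{"x":0,"y":0,"z":0.2,"turn":0},{"x":0,"y":0,"z":0,"turn":0}]' | grep -E "pos|contact"&& python3 -m crank '[{"x":0,"y":0,"z":0.2,"turn":0},{"x":0,"y":0,"z":0.2,"turn":0},{"x":0,"y":0,"z":0.2,"turn":0},{"x":0,"y":0,"z":0,"turn":0}]' | grep -E "pos|contact"&& python3 -m crank '[{"x":0,"y":0,"z":0.2,"turn":0},{"x":0,"y":0,"z":0.2,"turn":0},{"x":0,"y":0,"z":0.2,"turn":0},{"x":0,"y":0,"z":0,"turn":0},{"x":0,"y":0,"z":0,"turn":0}]' | grep -E "pos|contact"
python3 - <<'E'
from h import *
t,R=tool(); print('tcp sf',sf(t),psi(R))
grab('wrist'); zu=t[2]-.1612; print('med underside',zu)
print('med',rim(zu+.027,zu+.04,-.11,-.005))
print('large',rim(.078,zu+.022,-.11,-.01))
E
```

```text
tool_pos: [0.6307, 0.0494, 0.2524]
contact_force: [-1.0, 0.1, -2.4]
tool_pos: [0.6308, 0.0494, 0.2466]
contact_force: [-0.5, -0.9, -2.4]
tool_pos: [0.6309, 0.0494, 0.241]
contact_force: [-0.5, 0.2, -1.2]
tcp sf (np.float64(-0.016917619107775686), np.float64(-0.0026970810665240133)) 1.3327861894214035
med underside 0.07978930098543882
med (1199, ((-43.46989440917969, -0.3729515075683594), (82.30424499511719, 76.74006652832031), 89.99700164794922), [(-85, -41.1, 39.9), (-75, -41.4, 40.8), (-65, -41.4, 40.7), (-55, -41.5, 40.7), (-45, -41.2, 40.7), (-35, -41.3, 40.7), (-25, -41.0, 40.8), (-15, 20.4, 40.7), (-5, 19.6, 21.9)])
large (2919, ((-50.919349670410156, -0.6045608520507812), (93.27401733398438, 81.66987609863281), 89.96722412109375), [(-95, -45.8, 45.8), (-85, -47.2, 45.9), (-75, -45.3, 46.0), (-65, -45.3, 46.0), (-55, -45.3, 45.9), (-45, -45.3, 46.0), (-35, -45.1, 46.0), (-25, -45.3, 46.0), (-15, -45.0, 46.0)])
```

```bash
python3 -m crank '[{"x":0,"y":0,"z":0.2,"turn":0},{"x":0,"y":0,"z":0.2,"turn":0},{"x":0,"y":0,"z":0.2,"turn":0},{"x":0,"y":0,"z":0.2,"turn":0},{"x":0,"y":0,"z":0,"turn":0}]' | grep -E "pos|contact"&& python3 -m crank '[{"x":0,"y":0,"z":0.2,"turn":0},{"x":0,"y":0,"z":0.15,"turn":0},{"x":0,"y":0,"z":0,"turn":0},{"x":0,"y":0,"z":0,"turn":0}]' | grep -E "pos|contact"&& python3 -m crank '[{"x":0,"y":0,"z":0.1,"turn":0},{"x":0,"y":0,"z":0.1,"turn":0},{"x":0,"y":0,"z":0,"turn":0},{"x":0,"y":0,"z":0,"turn":0},{"x":0,"y":0,"z":0,"turn":0}]' | grep -E "pos|contact"
```

```text
tool_pos: [0.6307, 0.0494, 0.2325]
contact_force: [-0.9, 0.3, -2.3]
tool_pos: [0.631, 0.0494, 0.2296]
contact_force: [-0.8, -0.6, -1.9]
tool_pos: [0.631, 0.0494, 0.2277]
contact_force: [0.2, 0.3, -1.4]
```

```bash
for k in a; do python3 -m crank '[{"x":0,"y":0,"z":0.1,"turn":0},{"x":0,"y":0,"z":0,"turn":0},{"x":0,"y":0,"z":0,"turn":0}]' | grep -E "pos|contact"; python3 -m crank '[{"x":0,"y":0,"z":0.1,"turn":0},{"x":0,"y":0,"z":0,"turn":0},{"x":0,"y":0,"z":0,"turn":0}]' | grep -E "pos|contact";  python3 -m crank '[{"x":0,"y":0,"z":0.05,"turn":0},{"x":0,"y":0,"z":0,"turn":0},{"x":0,"y":0,"z":0,"turn":0}]' | grep -E "pos|contact"; done
```

```text
tool_pos: [0.6311, 0.0494, 0.2267]
contact_force: [-0.2, -0.4, -2.0]
tool_pos: [0.6312, 0.0495, 0.226]
contact_force: [-0.5, -0.2, 0.1]
tool_pos: [0.6312, 0.0495, 0.2256]
contact_force: [-0.1, 0.4, 1.2]
```

```bash
python3 -m crank '[{"x":0,"y":0.1,"z":0.02,"turn":0},{"x":0,"y":0.1,"z":0.03,"turn":0},{"x":0,"y":0.1,"z":0.02,"turn":0},{"x":0,"y":0,"z":0,"turn":0},{"x":0,"y":0,"z":0,"turn":0}]' | grep -E "pos|contact"; python3 -m crank '[{"x":0,"y":0.1,"z":0.02,"turn":0},{"x":0,"y":0,"z":0,"turn":0},{"x":0,"y":0,"z":0,"turn":0}]' | grep -E "pos|contact";  python3 -m crank '[{"x":0,"y":0.1,"z":0.02,"turn":0},{"x":0,"y":0,"z":0,"turn":0},{"x":0,"y":0,"z":0,"turn":0}]' | grep -E "pos|contact"
```

```text
tool_pos: [0.6339, 0.0489, 0.2244]
contact_force: [-0.9, 1.8, 2.5]
tool_pos: [0.6347, 0.0486, 0.2242]
contact_force: [-3.1, 2.8, 2.7]
tool_pos: [0.6358, 0.0483, 0.224]
contact_force: [-2.9, 1.8, 3.0]
```

```bash
python3 -m crank '[{"x":0,"y":-0.04,"z":-0.03,"turn":0},{"x":0,"y":0,"z":0,"turn":0},{"x":0,"y":0,"z":0,"turn":0}]' | grep -E "pos|contact"; python3 -m crank '[{"x":0,"y":0,"z":0,"turn":0},{"x":0,"y":0,"z":0,"turn":0},{"x":0,"y":0,"z":0,"turn":0},{"x":0,"y":0,"z":0,"turn":0}]' 40 | grep -E "pos|contact|width";  python3 -m crank '[{"x":0,"y":0,"z":-2,"turn":0},{"x":0,"y":0,"z":-3,"turn":0},{"x":0,"y":0,"z":-4,"turn":0},{"x":0,"y":0,"z":-1,"turn":0},{"x":0,"y":0,"z":0,"turn":0}]'
python3 - <<'E'
from h import *
t,R=tool(); g=look([t[0],t[1],.246],25);print(g); print('sf',sf(g['rectc']/1000))
print('med rim',rim(.09,.104,-.11,-.012)); print('large',rim(.07,.0905,-.11,-.01))
print(rel([.403,-.146,.32]))
E
```

```text
tool_pos: [0.6355, 0.0483, 0.2241]
contact_force: [-1.2, 2.8, 0.7]
tool_pos: [0.6356, 0.048, 0.2242]
contact_force: [-0.6, 1.0, 0.3]
gripper_width: 0.402
time: 27.45
tool_pos: [0.6366, 0.0481, 0.3275]
tool_rot: [0.002, 0.786, 0.618, 0.002]
contact_force: [-0.9, 1.0, -0.9]
gripper_width: 0.402
grasp_force: 0.0
px [251. 197.]
{'n': 473, 'ztop': np.float64(0.24549384789122108), 'rectc': array([635.9,  50.2]), 'size': array([32.9,  8.7]), 'ang': 76.46794128417969, 'mean': array([[636.2,  51. ]], dtype=float32), 'yaw': np.float32(-0.22990322)}
sf (np.float64(-0.01227655), np.float64(-0.0007303999999999993))
med rim (699, ((-52.32662582397461, -0.3482093811035156), (92.05413818359375, 78.99606323242188), 88.78218841552734), [(-95, -44.4, 42.5), (-85, -45.7, 46.1), (-75, -45.8, 46.1), (-65, -45.8, 43.7), (-55, -45.8, 43.7), (-45, -45.9, 43.8), (-35, -45.8, 43.8), (-25, -45.9, 40.7), (-15, 22.3, 40.8)])
large (925, ((-51.79624938964844, -0.20731353759765625), (92.92974853515625, 80.92375183105469), 89.69023132324219), [(-95, -46.3, 46.0), (-85, -46.4, 46.1), (-75, -46.2, 46.1), (-65, -46.6, 46.1), (-55, -46.5, 46.1), (-45, -46.4, 46.1), (-35, -46.5, 46.1), (-25, -46.5, 46.1), (-15, 27.2, 46.1)])
(array([-24.36, -18.04,   0.45]), None)
```

```bash
python3 -m crank '[{"x":-3.5,"y":-2.5,"z":0,"turn":0},{"x":-3.5,"y":-2.5,"z":0,"turn":0},{"x":-3.5,"y":-2.6,"z":0,"turn":0},{"x":-3.5,"y":-2.6,"z":0,"turn":0}]' 60 >/dev/null; python3 -m crank '[{"x":-3.5,"y":-2.6,"z":0,"turn":0},{"x":-3.5,"y":-2.6,"z":0,"turn":0},{"x":-3.4,"y":-2.6,"z":0,"turn":0},{"x":0,"y":0,"z":0,"turn":0.12},{"x":0,"y":0,"z":0,"turn":0}]'
python3 - <<'E'
from h import *
g=look([.403,-.146,.203],45); print(g, tool()[0])
p,d,w,K,T=load('wrist')
m=(w[...,2]>.022)&(w[...,2]<.045)&(w[...,0]>.33)&(w[...,0]<.44)&(w[...,1]>-.19)&(w[...,1]<-.09)
print(m.sum(),cv2.minAreaRect((w[m][:,:2]*1000).astype(np.float32)))
c=g['rectc']/1000; print(rel([*c,.182],g['yaw']+np.pi/2))
save('wC',p)
E
```

```text
time: 28.4
tool_pos: [0.4017, -0.1468, 0.3219]
tool_rot: [-0.001, 0.822, 0.569, -0.001]
contact_force: [0.7, -0.6, 0.5]
gripper_width: 0.6
grasp_force: 0.0
px [253. 183.]
{'n': 366, 'ztop': np.float64(0.2031034992058789), 'rectc': array([ 408. , -146.8]), 'size': array([32.7,  9.4]), 'ang': 72.53964233398438, 'mean': array([[ 408.2, -146.3]], dtype=float32), 'yaw': np.float32(-0.30917692)} [ 0.40226242 -0.14634884  0.32213532]
357 ((386.1629943847656, -139.1419677734375), (69.38373565673828, 46.645965576171875), 69.52813720703125)
(array([ 0.15,  0.6 , 14.01]), np.float64(-0.04769172784332021))
```

View pics/wC.png

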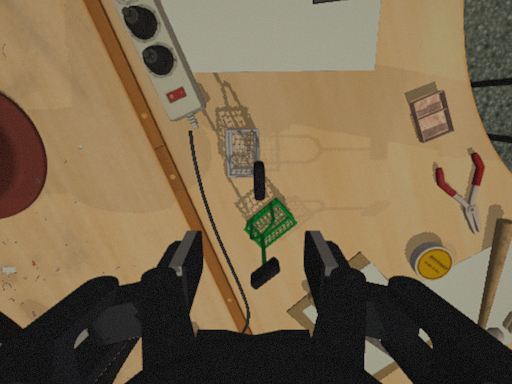

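The grey wire small basket is at (243,152), grip at (258,180). The green lookalike is beside it at (270,222). I'll grip the grey one.

```bash
python3 -m crank '[{"x":0.15,"y":0.6,"z":1,"turn":-0.022},{"x":0,"y":0,"z":2,"turn":0},{"x":0,"y":0,"z":0.5,"turn":0},{"x":0,"y":0,"z":0,"turn":0},{"x":0,"y":0,"z":0,"turn":0}]'>/dev/null
python3 - <<'E'
from h import *
g=look([.408,-.1468,.203]);print(g)
c=g['rectc']/1000; print(rel([*c,.1805],-.335+np.pi/2),psi(tool()[1]))
p,d,w,K,T=load('wrist')
m=(w[...,2]>.022)&(w[...,2]<.045)&(w[...,0]>.33)&(w[...,0]<.44)&(w[...,1]>-.19)&(w[...,1]<-.09)
print(m.sum(),cv2.minAreaRect((w[m][:,:2]*1000).astype(np.float32)))
E
```

```text
px [250. 196.]
{'n': 462, 'ztop': np.float64(0.20304672979799043), 'rectc': array([ 407.6, -147.1]), 'size': array([33.4,  8.9]), 'ang': 70.9520034790039, 'mean': array([[ 408.1, -146.3]], dtype=float32), 'yaw': np.float32(-0.32560658)}
(array([-0.08, -0.19, 10.94]), np.float64(0.00026547085280093086)) 1.2360617976476973
405 ((386.89837646484375, -139.6902313232422), (68.8427963256836, 47.216190338134766), 70.8918685913086)
```

```bash
python3 -m crank '[{"x":-0.05,"y":-0.15,"z":2.5,"turn":0},{"x":0,"y":0,"z":2.5,"turn":0},{"x":0,"y":0,"z":2.5,"turn":0},{"x":0,"y":0,"z":2,"turn":0},{"x":0,"y":0,"z":1.4,"turn":0}]' >/dev/null&& python3 -m crank '[{"x":0,"y":0,"z":0,"turn":0},{"x":0,"y":0,"z":0,"turn":0},{"x":0,"y":0,"z":0,"turn":0},{"x":0,"y":0,"z":0,"turn":0},{"x":0,"y":0,"z":0,"turn":0}]' 0 && python3 -m crank '[{"x":0,"y":0,"z":0,"turn":0},{"x":0,"y":0,"z":-2,"turn":0},{"x":0,"y":0,"z":-4,"turn":0},{"x":0,"y":0,"z":-5,"turn":0},{"x":0,"y":0,"z":-2,"turn":0}]' && python3 -m crank '[{"x":0,"y":0,"z":0,"turn":0},{"x":0,"y":0,"z":0,"turn":0}]'
python3 - <<'E'
from h import *
print(rel([*(ROOT-.105*U),.3],1.333))
E
```

```text
time: 30.0
tool_pos: [0.4086, -0.1476, 0.1822]
tool_rot: [0.002, 0.815, 0.579, 0.001]
contact_force: [-0.3, 0.1, 4.6]
gripper_width: 0.102
grasp_force: 61.0
time: 30.5
tool_pos: [0.4086, -0.1476, 0.3152]
tool_rot: [0.003, 0.815, 0.579, 0.001]
contact_force: [0.1, -0.2, -1.0]
gripper_width: 0.101
grasp_force: 60.1
time: 30.7
tool_pos: [0.4072, -0.1468, 0.309]
tool_rot: [-0.001, 0.815, 0.579, -0.0]
contact_force: [-0.4, 1.0, -2.8]
gripper_width: 0.101
grasp_force: 60.1
(array([25.32,  5.86,  0.89]), np.float64(-0.09819011483297979))
```

```bash
python3 -m crank '[{"x":3.6,"y":0.8,"z":0,"turn":0},{"x":3.6,"y":0.8,"z":0,"turn":0},{"x":3.6,"y":0.8,"z":0,"turn":0},{"x":3.6,"y":0.9,"z":0,"turn":0},{"x":3.6,"y":0.8,"z":0,"turn":0}]' >/dev/null&& python3 -m crank '[{"x":3.6,"y":0.9,"z":0,"turn":0},{"x":3.7,"y":0.9,"z":0,"turn":0},{"x":0,"y":0,"z":0,"turn":-0.05},{"x":0,"y":0,"z":1,"turn":-0.048},{"x":0,"y":0,"z":0.7,"turn":0}]' >/dev/null&& python3 -m crank '[{"x":0,"y":0,"z":0,"turn":0},{"x":0,"y":0,"z":0,"turn":0},{"x":0,"y":0,"z":0,"turn":0}]'
python3 - <<'E'
from h import *
t,R=tool(); print('tcp sf',sf(t),psi(R),rel([*(ROOT-.0225*U),.292],1.333))
grab('wrist'); zu=t[2]-.1822; print('small underside',zu)
print('small',rim(zu+.026,zu+.04,-.17,-.09))
print('med',rim(.092,.102,-.08,-.02,.043))
print('large',rim(.08,.092,-.1,-.02))
E
```

```text
time: 32.0
tool_pos: [0.5466, 0.0721, 0.2932]
tool_rot: [-0.0, 0.786, 0.618, -0.0]
contact_force: [0.9, 0.3, -0.6]
gripper_width: 0.104
grasp_force: 60.1
tcp sf (np.float64(-0.10425040005328695), np.float64(-0.0006203163147356593)) 1.3319257023852256 (array([0.06, 8.18, 0.12]), np.float64(-0.001074297614774622))
small underside 0.111049830332025
small (742, ((-125.82260131835938, -0.5279541015625), (47.52378845214844, 69.65208435058594), 0.11949237436056137), [(-145, -35.1, 34.3), (-135, -35.4, 34.2), (-125, -35.2, 34.3), (-115, -35.0, 34.1), (-105, -34.8, 34.3)])
med (665, ((-48.820274353027344, 0.7557487487792969), (81.992919921875, 57.14287567138672), 89.64753723144531), [(-75, -40.0, 41.7), (-65, -40.2, 41.7), (-55, -39.8, 41.7), (-45, -39.7, 41.7), (-35, -39.7, 41.7), (-25, -39.8, 41.6)])
large (875, ((-56.238609313964844, -0.5021324157714844), (94.09066009521484, 72.23746490478516), 89.90157318115234), [(-95, -47.1, 46.5), (-85, -47.1, 46.6), (-75, -46.9, 46.5), (-65, -47.1, 46.5), (-55, -47.2, 46.5), (-45, -47.3, 46.5), (-35, -47.1, 46.5), (-25, -47.6, 46.5)])
```

```bash
python3 -m crank '[{"x":0.14,"y":1,"z":0,"turn":0},{"x":0,"y":1.5,"z":0,"turn":0},{"x":0,"y":1.5,"z":0,"turn":0},{"x":0,"y":1.5,"z":0,"turn":0},{"x":0,"y":1.2,"z":0,"turn":0}]' >/dev/null && python3 -m crank '[{"x":0,"y":0.8,"z":0,"turn":0},{"x":0,"y":0.5,"z":0,"turn":0},{"x":0,"y":0.2,"z":0,"turn":0},{"x":0,"y":0,"z":0,"turn":0},{"x":0,"y":0,"z":0,"turn":0}]'
python3 - <<'E'
from h import *
t,R=tool(); print('tcp sf',sf(t),psi(R))
grab('wrist'); zu=t[2]-.1822; print('small underside',zu)
print('small',rim(zu+.026,zu+.04,-.11,-.02))
print('med',rim(.090,.102,-.10,-.02,.043))
E
```

```text
time: 33.05
tool_pos: [0.6264, 0.0545, 0.2934]
tool_rot: [-0.0, 0.786, 0.618, -0.0]
contact_force: [0.9, -0.2, -2.0]
gripper_width: 0.098
grasp_force: 60.1
tcp sf (np.float64(-0.02249388807727016), np.float64(0.0012106885792784168)) 1.3329679276306097
small underside 0.11118774667233608
small (745, ((-44.05522918701172, 1.2493324279785156), (47.33095169067383, 69.6202163696289), 0.05039358139038086), [(-65, -33.2, 36.0), (-55, -33.6, 36.0), (-45, -33.4, 36.1), (-35, -33.0, 36.0), (-25, -32.8, 36.1)])
med (461, ((-56.100311279296875, -0.76239013671875), (84.80594635009766, 70.87718200683594), 89.42958068847656), [(-95, -42.2, 35.0), (-85, -42.9, 41.7), (-75, -39.2, 41.3), (-65, -39.1, 41.3), (-55, -39.5, 41.3), (-45, -38.7, 41.3), (-35, -37.8, 41.4), (-25, -38.0, 41.3)])
```

```bash
python3 -m crank '[{"x":-0.05,"y":0,"z":0.4,"turn":0},{"x":0,"y":0,"z":0.4,"turn":0},{"x":0,"y":0,"z":0.3,"turn":0},{"x":0,"y":0,"z":0.2,"turn":0},{"x":0,"y":0,"z":0,"turn":0}]' | grep -E "pos|contact"&& python3 -m crank '[{"x":0,"y":0,"z":0.2,"turn":0},{"x":0,"y":0,"z":0.2,"turn":0},{"x":0,"y":0,"z":0.2,"turn":0},{"x":0,"y":0,"z":0,"turn":0}]' | grep -E "pos|contact"&& python3 -m crank '[{"x":0,"y":0,"z":0.2,"turn":0},{"x":0,"y":0,"z":0.2,"turn":0},{"x":0,"y":0,"z":0,"turn":0},{"x":0,"y":0,"z":0,"turn":0}]' | grep -E "pos|contact"
python3 - <<'E'
from h import *
t,R=tool(); print('tcp sf',sf(t),psi(R))
grab('wrist'); zu=t[2]-.1822; print('small underside',zu)
print('small',rim(zu+.027,zu+.04,-.11,-.02))
print('med',rim(.088,zu+.022,-.10,-.02,.0435))
E
```

```text
tool_pos: [0.6263, 0.0539, 0.2796]
contact_force: [0.4, -0.5, -1.5]
tool_pos: [0.6264, 0.0539, 0.2738]
contact_force: [0.6, 0.2, -1.8]
tool_pos: [0.6265, 0.0539, 0.2702]
contact_force: [0.0, -0.1, -1.3]
tcp sf (np.float64(-0.022258804659694573), np.float64(0.0006272878706265144)) 1.3328129937515016
small underside 0.08799216487258113
small (741, ((-43.987060546875, 0.7247161865234375), (69.5532455444336, 47.51683807373047), 89.86547088623047), [(-65, -33.8, 35.3), (-55, -33.8, 35.4), (-45, -33.9, 35.4), (-35, -33.8, 35.4), (-25, -34.1, 35.5)])
med (2077, ((-56.21904754638672, -0.11304092407226562), (86.99198150634766, 71.7332763671875), 89.65901947021484), [(-95, -43.3, 43.1), (-85, -43.4, 43.1), (-75, -43.3, 43.1), (-65, -38.0, 43.0), (-55, -38.0, 43.1), (-45, -38.1, 43.1), (-35, -38.1, 43.1), (-25, -38.0, 43.2)])
```

Centred in the medium basket with no contact force. Lowering further.

```bash
python3 -m crank '[{"x":0,"y":0,"z":0.2,"turn":0},{"x":0,"y":0,"z":0.2,"turn":0},{"x":0,"y":0,"z":0.2,"turn":0},{"x":0,"y":0,"z":0,"turn":0},{"x":0,"y":0,"z":0,"turn":0}]' | grep -E "pos|contact"&& python3 -m crank '[{"x":0,"y":0,"z":0.2,"turn":0},{"x":0,"y":0,"z":0.2,"turn":0},{"x":0,"y":0,"z":0,"turn":0},{"x":0,"y":0,"z":0,"turn":0}]' | grep -E "pos|contact"&& python3 -m crank '[{"x":0,"y":0,"z":0.15,"turn":0},{"x":0,"y":0,"z":0.15,"turn":0},{"x":0,"y":0,"z":0,"turn":0},{"x":0,"y":0,"z":0,"turn":0}]' | grep -E "pos|contact"; python3 -m crank '[{"x":0,"y":0,"z":0.1,"turn":0},{"x":0,"y":0,"z":0,"turn":0},{"x":0,"y":0,"z":0,"turn":0}]' | grep -E "pos|contact"
```

```text
tool_pos: [0.6265, 0.0539, 0.2642]
contact_force: [-0.3, -0.2, -1.7]
tool_pos: [0.6265, 0.0539, 0.2601]
contact_force: [0.5, 0.6, -2.0]
tool_pos: [0.6265, 0.0539, 0.2572]
contact_force: [-0.2, 0.2, -1.2]
tool_pos: [0.6265, 0.0539, 0.2563]
contact_force: [-0.1, 0.5, -1.8]
```

```bash
python3 -m crank '[{"x":0,"y":0,"z":0.1,"turn":0},{"x":0,"y":0,"z":0,"turn":0},{"x":0,"y":0,"z":0,"turn":0}]' | grep -E "pos|contact"; python3 -m crank '[{"x":0,"y":0,"z":0.1,"turn":0},{"x":0,"y":0,"z":0,"turn":0},{"x":0,"y":0,"z":0,"turn":0}]' | grep -E "pos|contact"; python3 -m crank '[{"x":0,"y":0,"z":0.05,"turn":0},{"x":0,"y":0,"z":0,"turn":0},{"x":0,"y":0,"z":0,"turn":0}]' | grep -E "pos|contact"
```

```text
tool_pos: [0.6267, 0.0538, 0.2555]
contact_force: [0.1, 0.1, -0.6]
tool_pos: [0.6266, 0.0536, 0.2545]
contact_force: [-0.1, -0.9, 1.2]
tool_pos: [0.6266, 0.0537, 0.2542]
contact_force: [-1.0, -1.8, 2.2]
```

Hook took the weight at ~0.255. Now easing it back ~4 mm down the bar.

```bash
python3 -m crank '[{"x":0,"y":0.1,"z":0.02,"turn":0},{"x":0,"y":0.1,"z":0.02,"turn":0},{"x":0,"y":0.1,"z":0.02,"turn":0},{"x":0,"y":0,"z":0,"turn":0},{"x":0,"y":0,"z":0,"turn":0}]' | grep -E "pos|contact"; python3 -m crank '[{"x":0,"y":0.1,"z":0.02,"turn":0},{"x":0,"y":0,"z":0,"turn":0},{"x":0,"y":0,"z":0,"turn":0}]' | grep -E "pos|contact"; python3 -c "
from h import *
print(sf(tool()[0]))"
```

```text
tool_pos: [0.6294, 0.0532, 0.2532]
contact_force: [-3.3, -1.9, 2.7]
tool_pos: [0.6303, 0.053, 0.2529]
contact_force: [-4.2, -1.1, 4.0]
(np.float64(-0.01836270228917329), np.float64(0.0006455589974340084))
```

```bash
python3 -m crank '[{"x":0,"y":-0.04,"z":-0.04,"turn":0},{"x":0,"y":0,"z":0,"turn":0},{"x":0,"y":0,"z":0,"turn":0}]' | grep -E "pos|contact"; python3 -m crank '[{"x":0,"y":0,"z":0,"turn":0},{"x":0,"y":0,"z":0,"turn":0},{"x":0,"y":0,"z":0,"turn":0},{"x":0,"y":0,"z":0,"turn":0}]' 40 | grep -E "pos|contact|width";  python3 -m crank '[{"x":0,"y":0,"z":-2,"turn":0},{"x":0,"y":0,"z":-3,"turn":0},{"x":0,"y":0,"z":-4,"turn":0},{"x":0,"y":0,"z":-1,"turn":0},{"x":0,"y":0,"z":0,"turn":0}]'
python3 - <<'E'
from h import *
t,R=tool(); g=look([t[0],t[1],.274],25);print(g); print('sf',sf(g['rectc']/1000))
p,_=manip.grab_frame('side'); q=load('wrist')[0]
a=cv2.resize(q[90:250,150:330],None,fx=2.2,fy=2.2,interpolation=3); b=cv2.resize(p[160:280,140:260],(400,352),interpolation=3)
save('fin',np.hstack([a[:352],b]))
E
```

```text
tool_pos: [0.63, 0.053, 0.2532]
contact_force: [-4.2, -0.8, 2.0]
tool_pos: [0.6303, 0.0532, 0.2533]
contact_force: [-0.2, -0.5, 0.2]
gripper_width: 0.403
time: 38.95
tool_pos: [0.6312, 0.0531, 0.3566]
tool_rot: [0.002, 0.786, 0.618, 0.002]
contact_force: [1.1, 0.1, 0.2]
gripper_width: 0.398
grasp_force: 0.0
px [251. 196.]
{'n': 482, 'ztop': np.float64(0.274586568072548), 'rectc': array([626. ,  54.8]), 'size': array([32.9,  9.3]), 'ang': 76.22835540771484, 'mean': array([[626.6,  55.5]], dtype=float32), 'yaw': np.float32(-0.24040663)}
sf (np.float64(-0.022984600000000018), np.float64(0.0013921999999999897))
```

View pics/fin.png

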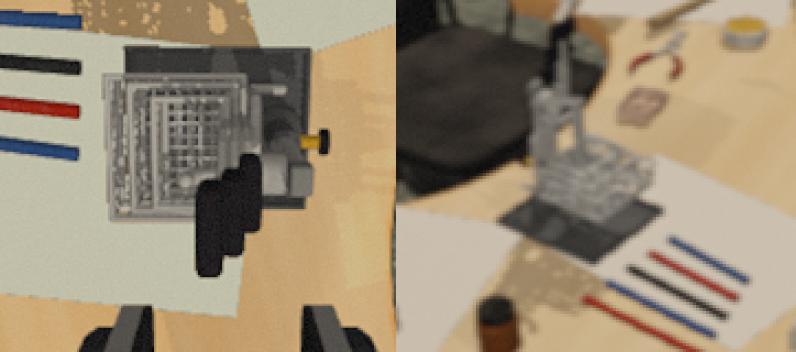

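The three baskets are nested, the grips stepped in a row at (245,195), (232,205) and (210,230) in the left half. Checking that they are settled and not creeping.

```bash
python3 -m crank '[{"x":0,"y":0,"z":-2,"turn":0},{"x":0,"y":0,"z":0,"turn":0},{"x":0,"y":0,"z":0,"turn":0},{"x":0,"y":0,"z":0,"turn":0},{"x":0,"y":0,"z":0,"turn":0}]' | grep pos;  python3 - <<'E'
from h import *
grab('wrist'); p,d,w,K,T=load('wrist'); x,y=sf(w)
dark=(p.max(-1)<75)&(abs(y)<.03)&(x>-.05)&(x<.012)
for z in(.2165,.2455,.2745):
    m=dark&(abs(w[...,2]-z)<.005); print(z,m.sum(),np.round([np.median(w[...,2][m]),x[m].min(),x[m].max(),y[m].min(),y[m].max()],4))
for a,b in((.098,.112),(.091,.098),(.08,.091)): 
    m=(w[...,2]>a)&(w[...,2]<b)&(x>-.11)&(x<-.02)&(abs(y)<.06); print(a,m.sum(),np.round([x[m].min(),x[m].max(),y[m].min(),y[m].max()],4))
# tilt of small rim
m=(x>-.1)&(x<-.02)&(abs(y)<.036)&(w[...,2]>.095)&(w[...,2]<.13)
for a in range(-100,-20,10):
    k=m&(x*1000>a)&(x*1000<a+10)&(abs(y)>.028); 
    if k.sum()>3: print(a,k.sum(),np.percentile(w[...,2][k],85).round(4))
E
```

```text
tool_pos: [0.6297, 0.053, 0.3718]
0.2165 225 [ 0.2148 -0.0101 -0.0008 -0.0162  0.0172]
0.2455 293 [ 0.2445 -0.0181 -0.0096 -0.0176  0.0159]
0.2745 440 [ 0.2738 -0.0273 -0.018  -0.0148  0.0181]
0.098 325 [-0.0745 -0.021  -0.0351  0.0405]
0.091 381 [-0.0769 -0.0211 -0.0402  0.0416]
0.08 587 [-0.0919 -0.0212 -0.0466  0.0464]
-80 20 0.0966
-70 15 0.1043
-60 56 0.1043
-50 53 0.1047
-40 41 0.1046
-30 29 0.1049
```

```bash
python3 -c "
from plant import manip
print(manip.job_done())"
```

```text
the job is handed in; nothing more can be done
None
```

The large, medium and small baskets hang nested on the hook in that order, each let go before the next, with grips 8–9 mm apart and rims level; the job was handed in at about 39 s, and I moved none of the other things.

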